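Tip the return-to-stock vials out of the flap caddy into the sorting tray

TASK

Empty the white returns caddy into the teal sorting tray: carry it level to the tray, hold its mouth low over the tray and tip it mouth-down just far enough that the blue flap swings open and all four vials slide out into the tray, without upending the caddy. Then stand the empty caddy upright back where it stood and let go of it. Leave the stock bottle, label roll, jar and carton beside them where they stand.

Things in the scene. Friction and masses are not known exactly. Their poses are not given: they have to be found in the camera images.
- caddy: White moulded caddy: closed box 160 mm long (its x), 76 wide (its y), 48 high, clear roof; walls, floor, roof 3 mm; 0.35 kg plus 0.11 kg of vials; loose on the counter. Origin: centre of its underside; z up. Its open end (mouth) faces its -x, closed by the hanging flap. Vials begin to slide on its slippery floor at some 18 to 27 degrees of tip; all leave by 45.
- caddy_grip (a point): Middle of the black handle bar, 78 mm above the caddy's underside, over its centre. The bar is flat-sided: 76 mm long (along the caddy's y), 14 mm thick (along its x; grip across this), 24 mm tall (66 to 90 mm above the underside). It stands on two end posts at y = -33 and +33 mm, 56 mm clear between them, with an 18 mm gap between roof and bar.
- caddy_lip (a point): Middle of the front edge of the caddy floor, the lip over which the vials leave: 80 mm to the caddy's -x of its centre, 3 mm above its underside.
- flap (a joint): Blue flap (42 mm tall, 74 mm wide, 25 g) hinged freely along the top edge of the mouth; 0 = shut, grows in rad to 1.5 as its lower edge swings out. It hangs by its own weight: shut when the caddy is level, and open by itself as the caddy is tipped mouth-down.
- tray: Teal open sorting tray fixed to the counter, 220 mm (its x) by 280 mm (its y), 50 mm high, walls and floor 5 mm thick. Origin: centre of its underside; z up.
- vial1: Filled amber prescription vial with white cap, 30 mm diameter, 74 mm long, about 30 g; origin at its middle, on its axis; its x axis runs along it towards the cap. Starts lying lengthwise inside the caddy (two rows of two).
- vial2: Filled amber prescription vial with white cap, 30 mm diameter, 74 mm long, about 30 g; origin at its middle, on its axis; its x axis runs along it towards the cap. Starts lying lengthwise inside the caddy (two rows of two).
- vial3: Filled amber prescription vial with white cap, 30 mm diameter, 74 mm long, about 30 g; origin at its middle, on its axis; its x axis runs along it towards the cap. Starts lying lengthwise inside the caddy (two rows of two).
- vial4: Filled amber prescription vial with white cap, 30 mm diameter, 74 mm long, about 30 g; origin at its middle, on its axis; its x axis runs along it towards the cap. Starts lying lengthwise inside the caddy (two rows of two).
- stock_bottle: White stock bottle with yellow label, 60 mm diameter, 98 mm high, near the caddy; origin under its centre. Bystander: leave where it stands.
- label_roll: Roll of labels standing on end, 84 mm diameter, 55 mm high, near the caddy; origin under its centre. Bystander: leave where it stands.
- ointment_jar: White jar with blue cap, 60 mm diameter, 55 mm high, near the tray; origin under its centre. Bystander: leave where it stands.
- carton: White, green and red medicine carton, 50 x 115 x 42 mm high, near the tray; origin under its centre. Bystander: leave where it stands.
Mind the look-alikes: they are no part of the job. What is shaped like the caddy but red is not meant.

How it is judged:
On the way:
1. the caddy is tipped mouth-down by more than 23 degrees with its lip over the tray (within 170 mm of the tray's centre) and its flap has swung open by more than 0.25 rad (angle between caddy's own z axis and vertical above 0.4 rad and z of caddy_lip in the frame of tray above 0 m and horizontal distance between caddy_lip and tray below 0.17 m and value of joint flap above 0.25 rad), for 0.1 s.
At the end, for the whole second after the job is handed in: All four vials lie at rest inside the tray (their middles within its walls: 105 mm along its x, 135 mm along its y, no more than 55 mm above its underside); the caddy stands upright (within 0.1 rad) and at rest on the counter within 50 mm of where it stood, its flap hanging shut (under 0.12 rad) (x of vial1 in the frame of tray between -0.105 and 0.105 m and y of vial1 in the frame of tray between -0.135 and 0.135 m and z of each of vial1, vial2, vial3, vial4 in the frame of tray below 0.055 m and linear speed of each of vial1, vial2, vial3, vial4 below 0.04 m/s and x of vial2 in the frame of tray between -0.105 and 0.105 m and y of vial2 in the frame of tray between -0.135 and 0.135 m and x of vial3 in the frame of tray between -0.105 and 0.105 m and y of vial3 in the frame of tray between -0.135 and 0.135 m and x of vial4 in the frame of tray between -0.105 and 0.105 m and y of vial4 in the frame of tray between -0.135 and 0.135 m and angle between caddy's own z axis and vertical below 0.1 rad and height (world z) of caddy below 0.01 m and distance of caddy from where it was at the start of the episode below 0.05 m and linear speed of caddy below 0.03 m/s and value of joint flap below 0.12 rad); the robot touches nothing.
It fails at once if the caddy is upended: tipped by more than 69 degrees (angle between caddy's own z axis and vertical above 1.2 rad).
It fails at once if the vials are dumped from a height: the caddy is tipped by more than 23 degrees while its lip is more than 180 mm above the counter (angle between caddy's own z axis and vertical above 0.4 rad and height (world z) of caddy_lip above 0.18 m).
It fails at once if the caddy is not carried level: tipped by more than 23 degrees while its lip is more than 250 mm from the tray's centre (angle between caddy's own z axis and vertical above 0.4 rad and horizontal distance between caddy_lip and tray above 0.25 m).
It fails at once if a bystander is moved by more than 30 mm (distance of any of stock_bottle, label_roll, ointment_jar, carton from where it was at the start of the episode above 0.03 m).
It also fails if it takes over 69 s, if anything falls off the work surface, if the arm or the gripper's body presses on something with over 40 N, if the wrist force passes 120 N, or if a joint passes its speed limit or range.

ROBOT

A 6-joint arm with a two-finger parallel gripper is mounted at the origin on the work surface. World frame = base frame: x ahead of the robot, y to its left, z up, the work surface at z = 0. Lengths are in m, angles in rad, forces in N, time in s.
With the tool pointing down it reaches from about 0.3 to 0.825 m from the base axis. Payload 5.4 kg.
Tool frame: the origin (TCP) lies between the finger pads; the fingertips stand 25 mm ahead of it and the grasp point (between the pads) lies 6 mm ahead of it; z points along the fingers, y is the line along which they close (so a half turn about z gives the same grasp; the last joint's range is limited). The gripper opens to 92 mm and grips with 3 to 60 N. Pads are 20 mm wide; open, the fingers measure 128 mm over their backs; the gripper's body (75 mm by 189 mm) begins 69 mm behind the grasp point.
Start: joints at [-1.357, 0.158, 1.597, -0, 1.386, -0.21], TCP at [0.236, -0.524, 0.24] pointing down, gripper open.
Joint ranges: [-2.91, 2.91], [-0.94, 2.29], [0.18, 2.7], [-1.29, 4.43], [0.17, 2.64], [-3, 3]. Speed limits (rad/s): [2.57, 2.57, 3.14, 3.14, 3.14, 3.14].

INTERFACE

Orientations are given as a 3x3 rotation matrix whose columns are the frame's x, y, z axes.
In Python, from plant import r, camera, finish_job, cut_out, spot_point gives the robot as it stands.
- The arm moves only by the shell command python3 -m crank 'ROWS' [FORCE]. ROWS is JSON, a list of rows, each a list of 3 entries, a list of its own where there are three numbers: the shift along the tool's x, y, z in cm, then the turn, a rotation vector about the tool's x, y, z in degrees, then the opening in per cent of the stroke, from 0 (shut) to 100 (fully open). A call has 1 to 12 rows; each row is the pose to reach, as a shift and turn from the pose commanded when the call began, along the tool's axes at that moment; what a row does not reach only later rows make up. A row lasts 1/10 s, in which the tool goes at most 50 mm and 8.59 degrees, less where a joint would pass 70% of its speed; a pose out of reach is approached as far as the arm can. A call with a gripper value outside its range is refused whole. The fingers move at their own pace and stop on an object; FORCE is the grip in N (left out, the last holds). Time passes only in rows, so rows that repeat a pose let the fingers close. It gives the time, the measured TCP pose, the force, the opening and the grip force at its end, in the units of the state.
- r.state(): the state, without advancing time (a new reading comes with each control period).
- camera(name): name is "scene" or "top" or "wrist"; returns a dict with "img" (480x640x3 uint8, blue, green, red), "vertical_fov" (degrees; the focal length in pixels is half the picture's height over the tangent of half this angle, whatever the lens; pixels are square), "cx", "cy" (the principal point, pixels), "view" (4x4, takes a point from world to camera coordinates). Camera axes: x right, y up, looking along -z (the intrinsics and any distortion apply to the point x, -y, -z); pixel columns grow to the right and rows downward; lengths in m; the calibration is good to about 2 mm. A picture is of the moment at which its call begins. There is no depth.
- finish_job(): hands the job in; it is judged then, once.
Trained networks look in the newest picture that a camera, given by its name, has taken for a name from the list of things; names that differ only in an ending like _2 or _b are one class to them, and where a whole thing is asked for, a point or a joint stands for the part that bears it (a point fixed in the world has none). Each returns a list of dicts, best first, with "score" (0 to 1); they miss things now and then, are a little off and sometimes report something else, mostly with a low value. They report only what shows in the picture. A call takes as long as a camera call. They do not tell look-alikes from the thing itself.
- cut_out(camera, name): "pixels" (480x640 bool, what is visible of it) and "xy" ([column, row] in pixels, amid what is visible of it).
- spot_point(camera, name): "xy" ([column, row] in pixels: a listed point, or the origin of a listed thing).
The state is a dict: "t": time; "joint_positions": joint angles; "dq": joint speeds; "joint_efforts": joint torques, N m; "tcp_pos": TCP position; "tcp_rot": TCP orientation; "wrist_force": force on the tool from outside, world axes, zero at the start; "torque": the same for the moment, N m; "gripper_width": finger opening in m; "gripper_force": force on a finger pad.
Only numpy, scipy, OpenCV 4.12 (cv2) and the standard library are available. Lean on these libraries where they do the work, as an engineer would, in place of code of your own. Each camera call takes 0.05 s, during which the arm holds its last target. There are 200 camera calls.

## Working session

There is one attempt and no reset: what is moved stays moved. The work goes in short steps, Python scripts to look and compute and a shell command to move; the robot and the scene stay as the last step left them, time stands still between calls to the robot, and variables do not carry over. Pictures are saved under pics/ and viewed, at most 10 in all, crops included, and the job is handed in when it is done.

```bash
mkdir -p pics; ls; python3 - <<'E'
from plant import r,camera
import cv2,numpy as np
a=camera("scene");b=camera("top")
for n,c in(("scene",a),("top",b)):
    print(n,c["vertical_fov"],c["cx"],c["cy"],np.round(c["view"],4).tolist(),[k for k in c])
    cv2.imwrite(f"pics/{n}0.png",c["img"])
s=r.state();print(s["tcp_pos"],np.round(s["tcp_rot"],3).tolist(),s["t"],s["gripper_width"])
E
```

```text
pics
scene 50.42833007922532 323.6073340600638 252.05870029572924 [[-0.6862, 0.7274, 0.0097, 0.3419], [-0.5865, -0.5611, 0.5841, 0.2355], [0.4304, 0.3951, 0.8116, -1.3799], [0.0, 0.0, 0.0, 1.0]] ['img', 'vertical_fov', 'cx', 'cy', 'view']
top 50.55594907683022 321.9712183367581 235.0621511516956 [[0.0228, -0.9997, 0.0037, 0.0081], [0.9974, 0.023, 0.0683, -0.52], [-0.0684, 0.0021, 0.9977, -1.1716], [0.0, 0.0, 0.0, 1.0]] ['img', 'vertical_fov', 'cx', 'cy', 'view']
[ 0.23631529 -0.52362711  0.238735  ] [[0.912, 0.411, -0.0], [0.411, -0.912, 0.002], [0.0, -0.002, -1.0]] 0.1 0.09207837641009353
```

View pics/scene0.png

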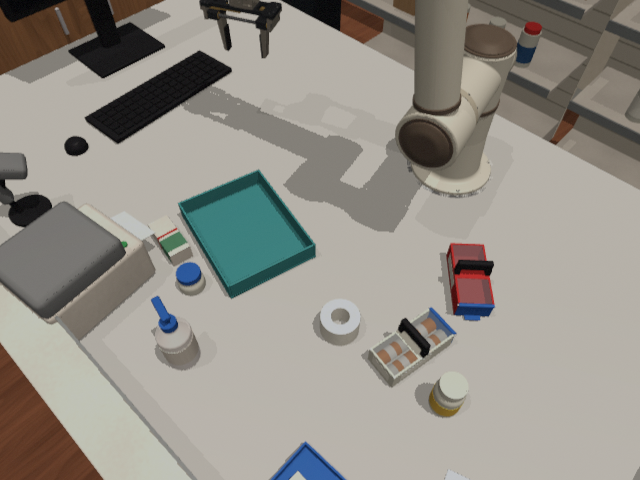

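View pics/top0.png

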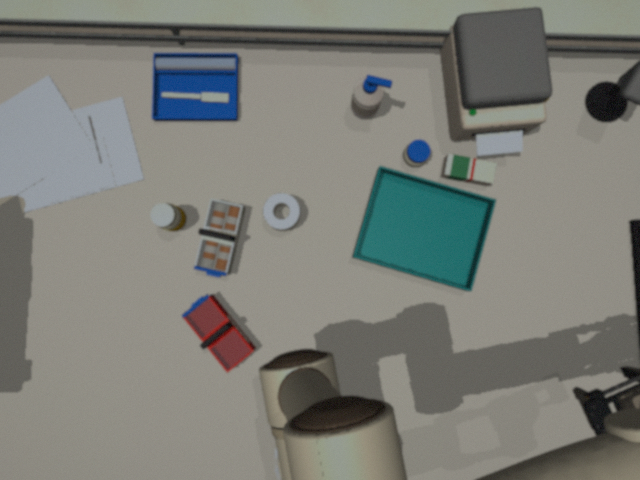

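Shaped like the caddy: white one at top (220,237) / scene (412,345), and red one at top (218,333) / scene (470,280). The white one with blue flap fits; red is the decoy. The roll is at top (282,212), bottle (168,216), jar (418,152), carton (469,169), tray (425,228). I'll confirm in a crop and measure.

```bash
cat > h.py <<'E'
import numpy as np,cv2
from plant import r,camera,cut_out,spot_point
def ray(c,p):
    f=240/np.tan(np.radians(c["vertical_fov"]/2)); V=np.array(c["view"])
    d=V[:3,:3].T@np.array([(p[0]-c["cx"])/f,-(p[1]-c["cy"])/f,-1.]); o=-V[:3,:3].T@V[:3,3]
    return o,d/np.linalg.norm(d)
def onz(c,p,z):
    o,d=ray(c,p); return o+d*(z-o[2])/d[2]
def proj(c,P):
    f=240/np.tan(np.radians(c["vertical_fov"]/2)); V=np.array(c["view"])
    q=V[:3,:3]@np.array(P)+V[:3,3]; return np.array([c["cx"]-f*q[0]/q[2],c["cy"]+f*q[1]/q[2]])
def tri(rays):
    A=np.zeros((3,3));b=np.zeros(3)
    for o,d in rays:
        M=np.eye(3)-np.outer(d,d);A+=M;b+=M@o
    return np.linalg.solve(A,b)
E
python3 - <<'E'
from h import *
C={n:camera(n) for n in("top","scene")}
H=dict(caddy=0,caddy_grip=.078,caddy_lip=.003,tray=0,stock_bottle=0,label_roll=0,ointment_jar=0,carton=0)
for k,z in H.items():
    for n,c in C.items():
        for h in spot_point(n,k)[:2]:
            print(k,n,round(h["score"],2),np.round(h["xy"],1),np.round(onz(c,h["xy"],z),4))
im=C["top"]["img"][180:380,140:320]
cv2.imwrite("pics/crop1.png",cv2.resize(im,None,fx=3,fy=3,interpolation=cv2.INTER_CUBIC))
for k in("tray","caddy"):
  for h in cut_out("top",k)[:2]:
    print(k,round(h["score"],2),h["xy"],np.round(cv2.minAreaRect(np.argwhere(h["pixels"])[:,::-1].astype(np.float32))[0:3:2] and cv2.boxPoints(cv2.minAreaRect(np.argwhere(h["pixels"])[:,::-1].astype(np.float32))),1).tolist())
    for p in cv2.boxPoints(cv2.minAreaRect(np.argwhere(h["pixels"])[:,::-1].astype(np.float32))): print(np.round(onz(C["top"],p,.05),3))
E
```

```text
caddy top 0.84 [221.7 332.5] [0.2868 0.2497 0.    ]
caddy top 0.55 [224.9 235.8] [0.5139 0.2503 0.    ]
caddy scene 0.91 [463.3 285.2] [0.2958 0.2445 0.    ]
caddy scene 0.6 [408.5 353. ] [0.5134 0.2564 0.    ]
caddy_grip top 0.89 [214.5 335. ] [0.2908 0.2505 0.078 ]
caddy_grip top 0.62 [214.4 233.2] [0.5142 0.2591 0.078 ]
caddy_grip scene 0.75 [472.7 263.5] [0.2892 0.2425 0.078 ]
caddy_lip top 0.83 [210.4 271.2] [0.4293 0.2809 0.003 ]
caddy_lip top 0.66 [199.2 304.5] [0.3509 0.3042 0.003 ]
caddy_lip scene 0.86 [470.8 317.3] [0.3553 0.3035 0.003 ]
caddy_lip scene 0.7 [434.6 332.1] [0.4385 0.2677 0.003 ]
tray top 0.65 [422.3 232.6] [ 0.5323 -0.2183  0.    ]
tray top 0.2 [224.7 235.9] [ 0.5136  0.2508 -0.    ]
tray scene 0.58 [246.8 234.5] [ 0.538  -0.2184  0.    ]
stock_bottle top 0.61 [177.1 219.2] [0.5508 0.3653 0.    ]
stock_bottle scene 0.94 [444.  404.6] [0.5519 0.3735 0.    ]
label_roll top 0.66 [283.6 214.1] [0.5688 0.1125 0.    ]
label_roll scene 0.78 [343.2 327.2] [0.5626 0.1183 0.    ]
ointment_jar top 0.84 [415.  157.3] [ 0.7133 -0.1991  0.    ]
ointment_jar scene 0.72 [194.4 284.4] [ 0.7145 -0.197   0.    ]
ointment_jar scene 0.33 [418.3 334.5] [0.4654 0.2454 0.    ]
carton top 0.76 [463.7 169.8] [ 0.6856 -0.3163  0.    ]
carton scene 0.89 [167.8 245.3] [ 0.6895 -0.3296 -0.    ]
tray 0.77 [421.8, 228.6] [[350.8999938964844, 258.0], [377.5, 164.8000030517578], [497.0, 199.0], [470.3999938964844, 292.1000061035156]]
[ 0.467 -0.047  0.05 ]
[ 0.682 -0.104  0.05 ]
[ 0.61  -0.379  0.05 ]
[ 0.396 -0.318  0.05 ]
caddy 0.66 [216.6, 332.6] [[175.60000610351562, 317.20001220703125], [208.60000610351562, 290.20001220703125], [256.5, 348.79998779296875], [223.5, 375.79998779296875]]
[0.325 0.345 0.05 ]
[0.387 0.273 0.05 ]
[0.259 0.161 0.05 ]
[0.198 0.233 0.05 ]
```

View pics/crop1.png

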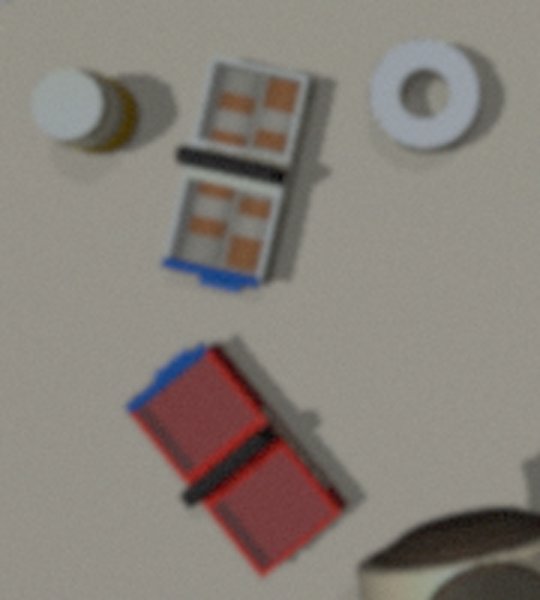

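Crop confirms: white caddy upper left, blue flap at its lower edge (crop (212,275)), bar ends at crop (178,153) and (284,178). The red one below is left alone.

```bash
cat >> h.py <<'E'
from scipy.spatial.transform import Rotation as Ro
def goal(p,yaw,tilt=0):
    """tool: y axis along yaw (deg), z down, then tipped mouth-down (body leaning to -y) by tilt"""
    a,t=np.radians([yaw,tilt]); u=np.array([np.cos(a),np.sin(a),0]);k=np.array([0,0,1.])
    z=-(np.cos(t)*k-np.sin(t)*u); y=np.cos(t)*u+np.sin(t)*k
    R=np.c_[np.cross(y,z),y,z]
    s=r.state();R0=np.array(s["tcp_rot"])
    print("t",s["t"],"shift cm",np.round(R0.T@(np.array(p)-s["tcp_pos"])*100,2),"turn",np.round(np.degrees(Ro.from_matrix(R0.T@R).as_rotvec()),1))
E
python3 - <<'E'
from h import *
c=camera("top"); q=lambda p,z:onz(c,(140+p[0]/3,180+p[1]/3),z)
e=[q((178,153),.085),q((284,178),.085)];print("bar",np.round(e,3),(e[0]+e[1])/2,np.linalg.norm(e[0]-e[1]))
k=[q(p,.048) for p in((213,58),(310,72),(165,262),(262,285))]
print("box",np.round(k,3),np.mean(k,0)); d=k[0]+k[1]-k[2]-k[3];print(np.degrees(np.arctan2(d[1],d[0])),np.linalg.norm(d)/2)
d=e[0]-e[1];print(np.degrees(np.arctan2(-d[0],d[1])))
goal([.512,.257,.24],-13)
E
```

```text
bar [[0.518 0.291 0.085]
 [0.501 0.212 0.085]] [0.5095402  0.25171328 0.085     ] 0.08028270707393868
box [[0.594 0.276 0.048]
 [0.585 0.202 0.048]
 [0.438 0.306 0.048]
 [0.422 0.233 0.048]] [0.50952843 0.25417105 0.048     ]
-10.871122686121595 0.16236086562836322
-11.948283641603282
t 1.15 shift cm [ 5.724e+01 -5.987e+01 -4.000e-02] turn [  0.    0.  -52.7]
```

```bash
python3 -m crank '[[[57,-60,0],[0,0,-54],100],[[57,-60,0],[0,0,-54],100],[[57,-60,0],[0,0,-54],100],[[57,-60,0],[0,0,-54],100],[[57,-60,0],[0,0,-54],100],[[57,-60,0],[0,0,-54],100],[[57,-60,0],[0,0,-54],100],[[57,-60,0],[0,0,-54],100],[[57,-60,0],[0,0,-54],100],[[57,-60,0],[0,0,-54],100],[[57,-60,0],[0,0,-54],100],[[57,-60,0],[0,0,-54],100]]'; python3 - <<'E'
from h import *
goal([.511,.254,.24],-11.5)
E
```

```text
t: 2.35
tcp_pos: [0.4346, 0.0445, 0.24]
tcp_rot: [[0.203, 0.979, 0.001], [0.979, -0.203, -0.0], [-0.0, 0.001, -1.0]]
wrist_force: [1.3, -0.7, 0.8]
gripper_width: 0.0917
gripper_force: 0.0
t 2.35 shift cm [2.207e+01 3.230e+00 1.000e-02] turn [ 0.1  0.  -0.2]
```

```bash
python3 -m crank '[[[21,3,0],[0,0,0],100],[[21,3,0],[0,0,0],100],[[21,3,0],[0,0,0],100],[[21,3,0],[0,0,0],100],[[21,3,0],[0,0,0],100],[[21,3,0],[0,0,0],100],[[21,3,0],[0,0,0],100],[[21,3,0],[0,0,0],100]]'; python3 - <<'E'
from h import *
goal([.511,.254,.24],-11.5)
c=camera("wrist");cv2.imwrite("pics/w1.png",c["img"])
print(np.round(c["view"],3).tolist(),[np.round(proj(c,p)) for p in([.511,.254,.085],[.511,.254,.048])])
for k,z in(("caddy_grip",.078),("caddy_lip",.003),("caddy",0)):
    for h in spot_point("wrist",k)[:2]: print(k,h["score"],np.round(h["xy"],1),np.round(onz(c,h["xy"],z),4))
E
```

```text
t: 3.15
tcp_pos: [0.5061, 0.2404, 0.2397]
tcp_rot: [[0.205, 0.979, -0.0], [0.979, -0.205, -0.0], [-0.0, 0.0, -1.0]]
wrist_force: [-1.0, -0.4, 0.3]
gripper_width: 0.0923
gripper_force: 0.0
t 3.15 shift cm [ 1.44  0.2  -0.03] turn [ 0.   0.  -0.3]
[[0.979, -0.205, -0.001, -0.445], [0.197, 0.944, -0.264, -0.296], [0.055, 0.258, 0.965, -0.48], [0.0, 0.0, 0.0, 1.0]] [array([320., 210.]), array([320., 202.])]
caddy_grip 0.74 [316.6 207.9] [0.5084 0.2546 0.078 ]
caddy_grip 0.57 [ 70.6 268. ] [0.2893 0.2464 0.078 ]
caddy_lip 0.94 [149.6 179.4] [0.3464 0.3034 0.003 ]
caddy 0.93 [313.3 194.3] [0.505  0.2544 0.    ]
caddy 0.62 [113.6 244.2] [0.2855 0.2455 0.    ]
```

View pics/w1.png

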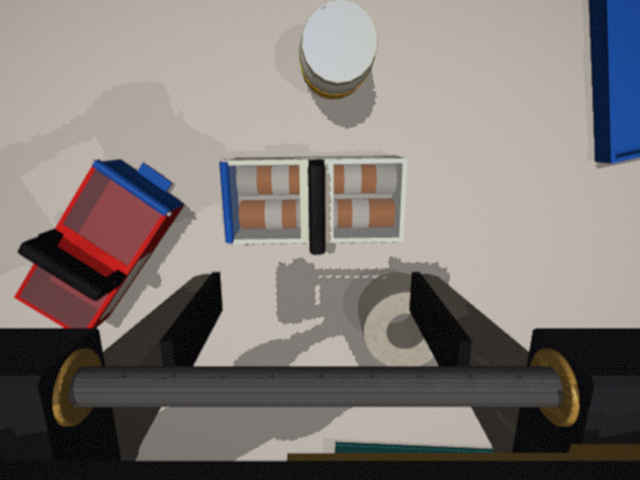

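Wrist view shows the white caddy square to the gripper (bar column 317, rows 160–250, flap left at column 228). Descending and gripping.

```bash
python3 -m crank '[[[1.4,0,0],[0,0,0],100],[[1.4,0,6],[0,0,0],100],[[1.4,0,10],[0,0,0],100],[[1.4,0,13],[0,0,0],100],[[1.4,0,15],[0,0,0],100],[[1.4,0,15.5],[0,0,0],100],[[1.4,0,15.5],[0,0,0],100],[[1.4,0,15.5],[0,0,0],100],[[1.4,0,15.5],[0,0,0],100]]'; python3 - <<'E'
from h import *
goal([.509,.254,.084],-12)
E
```

```text
t: 4.25
tcp_pos: [0.5104, 0.2561, 0.0865]
tcp_rot: [[0.203, 0.979, 0.003], [0.979, -0.203, 0.001], [0.002, 0.003, -1.0]]
wrist_force: [-0.1, -0.0, -0.7]
gripper_width: 0.0919
gripper_force: 0.0
t 4.25 shift cm [-0.23 -0.1   0.24] turn [ 0.2 -0.1  0.3]
```

```bash
python3 -m crank '[[[-0.2,-0.1,0.1],[0,0,0],40],[[-0.2,-0.1,0.1],[0,0,0],0],[[-0.2,-0.1,0.1],[0,0,0],0],[[-0.2,-0.1,0.1],[0,0,0],0],[[-0.2,-0.1,0.1],[0,0,0],0],[[-0.2,-0.1,0.1],[0,0,0],0],[[-0.2,-0.1,0.1],[0,0,0],0],[[-0.2,-0.1,0.1],[0,0,0],0],[[-0.2,-0.1,0.1],[0,0,0],0],[[-0.2,-0.1,0.1],[0,0,0],0]]' 45
```

```text
t: 5.25
tcp_pos: [0.5081, 0.2537, 0.0836]
tcp_rot: [[0.203, 0.979, 0.001], [0.979, -0.203, -0.0], [0.0, 0.001, -1.0]]
wrist_force: [1.3, -0.4, -0.6]
gripper_width: 0.014
gripper_force: 1.4
```

```bash
python3 -m crank '[[[0,0,0],[0,0,0],0],[[0,0,0],[0,0,0],0],[[0,0,0],[0,0,0],0],[[0,0,-1],[0,0,0],0],[[0,0,-3],[0,0,0],0],[[0,0,-6],[0,0,0],0],[[0,0,-9],[0,0,0],0],[[0,0,-11],[0,0,0],0],[[0,0,-12],[0,0,0],0],[[0,0,-12],[0,0,0],0],[[0,0,-12],[0,0,0],0]]' 45
```

```text
t: 6.35
tcp_pos: [0.5067, 0.2536, 0.2021]
tcp_rot: [[0.203, 0.979, -0.003], [0.979, -0.203, -0.001], [-0.001, -0.003, -1.0]]
wrist_force: [-0.6, -0.1, -5.5]
gripper_width: 0.0134
gripper_force: 45.0
```

```bash
python3 -m crank '[[[-0.8,0.4,0],[0,0,0],0],[[-2.4,1.2,0],[0,0,0],0],[[-5,2.5,0],[0,0,0],0],[[-8,4,0],[0,0,0.5],0],[[-11,5.5,0],[0,0,1],0],[[-14,7,0],[0,0,1],0],[[-17,8.5,0],[0,0,1.5],0],[[-20,10,0],[0,0,1.5],0],[[-23,11.5,0],[0,0,2],0],[[-26,13,0],[0,0,2],0],[[-29,14.5,0],[0,0,2.5],0],[[-32,16,0],[0,0,3],0]]' && python3 -m crank '[[[-3,1.5,0],[0,0,0],0],[[-6,3,0],[0,0,0],0],[[-9,4.5,0],[0,0,0],0],[[-11.5,5.7,0],[0,0,0],0],[[-13,6.5,0],[0,0,0],0],[[-13.5,7,0],[0,0,0],0],[[-13.5,7,0],[0,0,0],0],[[-13.5,7,0],[0,0,0],0]]'; python3 - <<'E'
from h import *
goal([.642,-.244,.156],-15)
a=camera("scene");b=camera("top")
cv2.imwrite("pics/s2.png",np.hstack([a["img"][100:400,80:480],b["img"][100:400,240:640]]))
o=np.array([.536,-.215,0]);y=np.radians(-15);u=np.array([np.cos(y),np.sin(y),0]);v=np.array([-u[1],u[0],0])
print([np.round(proj(b,o+sx*.11*u+sy*.14*v+[0,0,.05])-[240,100]+[400,0]) for sx in(-1,1) for sy in(-1,1)])
E
```

```text
t: 7.55
tcp_pos: [0.5986, -0.0938, 0.2019]
tcp_rot: [[0.255, 0.967, -0.003], [0.967, -0.255, 0.001], [0.0, -0.003, -1.0]]
wrist_force: [0.8, 1.0, -5.5]
gripper_width: 0.0136
gripper_force: 45.0
t: 8.35
tcp_pos: [0.6324, -0.2394, 0.2028]
tcp_rot: [[0.253, 0.967, -0.001], [0.967, -0.253, 0.001], [0.001, -0.002, -1.0]]
wrist_force: [0.8, 1.0, -6.1]
gripper_width: 0.0138
gripper_force: 45.0
t 8.35 shift cm [-0.21  1.05  4.67] turn [-0.1 -0.1  0.3]
[array([632., 193.]), array([513., 158.]), array([657., 101.]), array([539.,  66.])]
```

View pics/s2.png

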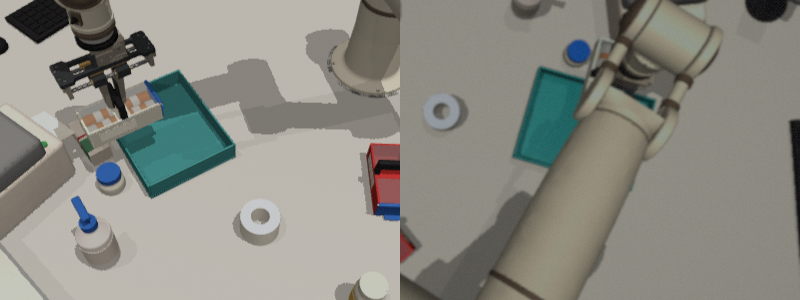

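The left panel shows the caddy level over the tray's far half (mouth at (155,95), facing the tray's middle); predicted tray corners match the right panel. Lowering, then tipping about the lip.

```bash
python3 -m crank '[[[-0.1,0.5,1],[0,0,0],0],[[-0.2,1,2.5],[0,0,0],0],[[-0.2,1,4],[0,0,0],0],[[-0.2,1,4.6],[0,0,0],0],[[-0.2,1,4.6],[0,0,0],0],[[-0.2,1,4.6],[0,0,0],0]]' && python3 -m crank '[[[0,-0.75,-0.7],[-5,0,0],0],[[0,-1.5,-1.3],[-10,0,0],0],[[0,-2.4,-1.8],[-15,0,0],0],[[0,-3.2,-2.2],[-20,0,0],0],[[0,-4,-2.5],[-24,0,0],0],[[0,-4.7,-2.8],[-28,0,0],0],[[0,-4.7,-2.8],[-28,0,0],0],[[0,-4.7,-2.8],[-28,0,0],0],[[0,-4.7,-2.8],[-28,0,0],0],[[0,-4.7,-2.8],[-28,0,0],0]]'; python3 - <<'E'
from h import *
s=r.state();R=np.array(s["tcp_rot"]);print("lip",s["tcp_pos"]+R@[0,-.08,.081],"tilt",np.degrees(np.arccos(-R[2,2])))
a=camera("scene");cv2.imwrite("pics/s3.png",cv2.resize(a["img"][120:320,120:370],None,fx=3,fy=3))
E
```

```text
t: 9.05
tcp_pos: [0.6419, -0.2448, 0.1575]
tcp_rot: [[0.254, 0.967, -0.0], [0.967, -0.254, 0.0], [0.0, -0.0, -1.0]]
wrist_force: [0.7, 0.2, -5.6]
gripper_width: 0.0137
gripper_force: 45.0
t: 10.05
tcp_pos: [0.5976, -0.2335, 0.1866]
tcp_rot: [[0.254, 0.854, 0.455], [0.967, -0.224, -0.12], [-0.001, 0.47, -0.883]]
wrist_force: [0.2, 0.1, -5.1]
gripper_width: 0.0136
gripper_force: 45.0
lip [ 0.56615819 -0.22530525  0.07751614] tilt 28.053473752749532
```

View pics/s3.png

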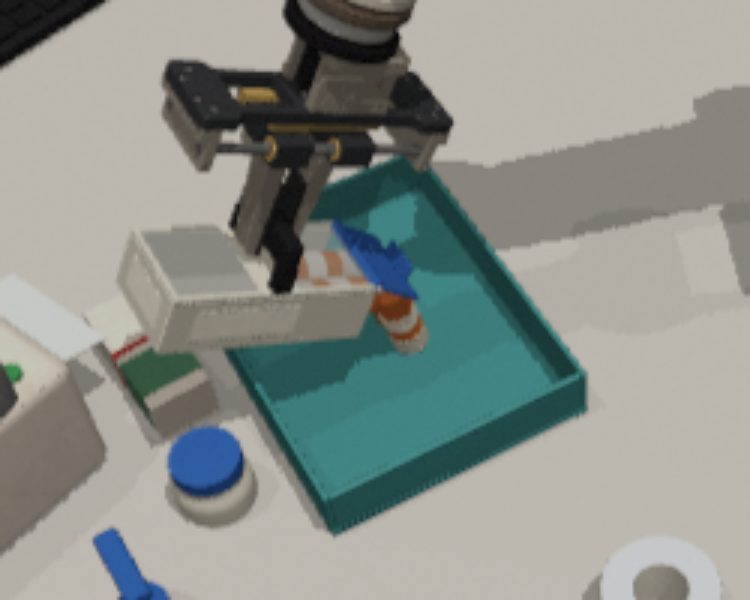

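At 28° the flap has swung out (at (375,260)), one vial is sliding out at (400,320), others follow. Tipping further to 36° then 44° with a slight lift.

```bash
python3 -m crank '[[[0,-0.6,-0.5],[-4,0,0],0],[[0,-1.2,-1],[-8,0,0],0],[[0,-1.2,-1],[-8,0,0],0],[[0,-1.2,-1],[-8,0,0],0],[[0,-1.2,-1],[-8,0,0],0],[[0,-1.5,-2],[-12,0,0],0],[[0,-1.8,-3.2],[-16,0,0],0],[[0,-1.8,-3.2],[-16,0,0],0],[[0,-1.8,-3.2],[-16,0,0],0],[[0,-1.8,-3.2],[-16,0,0],0],[[0,-1.8,-3.2],[-16,0,0],0],[[0,-1.8,-3.2],[-16,0,0],0]]'; python3 - <<'E'
from h import *
s=r.state();R=np.array(s["tcp_rot"]);print("lip",s["tcp_pos"]+R@[0,-.08,.081],"tilt",np.degrees(np.arccos(-R[2,2])))
a=camera("scene");cv2.imwrite("pics/s4.png",cv2.resize(a["img"][120:320,120:370],None,fx=3,fy=3))
E
```

```text
t: 11.3
tcp_pos: [0.5671, -0.2252, 0.2056]
tcp_rot: [[0.254, 0.696, 0.672], [0.967, -0.182, -0.176], [-0.0, 0.694, -0.72]]
wrist_force: [-0.7, -0.4, -5.0]
gripper_width: 0.0138
gripper_force: 45.0
lip [ 0.5658121  -0.2248975   0.09176019] tilt 43.985341420590125
```

View pics/s4.png

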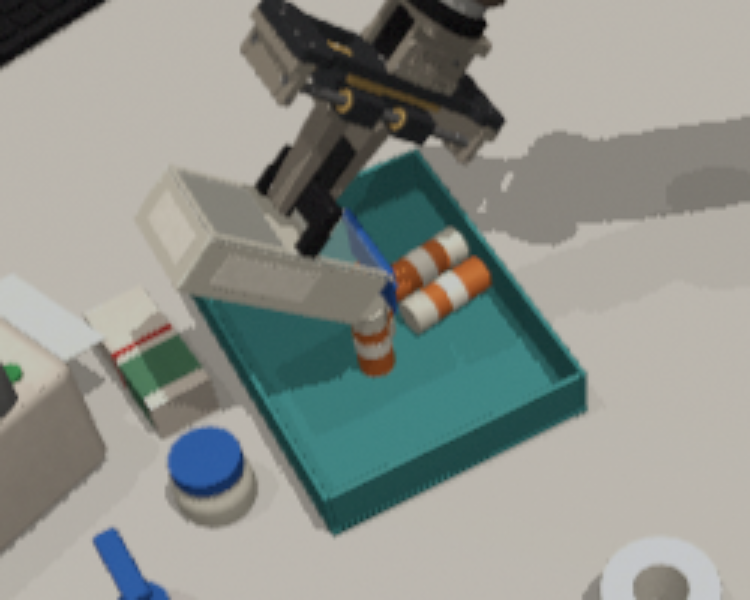

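Two vials lie in the tray ((430,265), (450,295)), a third is standing under the lip at (372,340); the fourth is hidden. Lifting straight up 4 cm at this tilt and looking again.

```bash
python3 -m crank '[[[0,0.7,-0.7],[0,0,0],0],[[0,1.4,-1.4],[0,0,0],0],[[0,2.1,-2.1],[0,0,0],0],[[0,2.8,-2.9],[0,0,0],0],[[0,2.8,-2.9],[0,0,0],0],[[0,2.8,-2.9],[0,0,0],0],[[0,2.8,-2.9],[0,0,0],0],[[0,2.8,-2.9],[0,0,0],0],[[0,2.8,-2.9],[0,0,0],0]]'; python3 - <<'E'
from h import *
s=r.state();R=np.array(s["tcp_rot"]);print("lip",s["tcp_pos"]+R@[0,-.08,.081],"tilt",np.degrees(np.arccos(-R[2,2])))
a=camera("scene");b=camera("wrist")
cv2.imwrite("pics/s5.png",np.hstack([cv2.resize(a["img"][120:320,120:370],(500,400)),cv2.resize(b["img"],(300,225)) if 0 else cv2.copyMakeBorder(cv2.resize(b["img"],(300,225)),0,175,0,0,0)]))
for k in("scene","wrist"): print(k,[(round(h["score"],2),np.round(h["xy"])) for h in spot_point(k,"vial1")])
E
```

```text
t: 12.25
tcp_pos: [0.5664, -0.2249, 0.245]
tcp_rot: [[0.254, 0.696, 0.671], [0.967, -0.183, -0.176], [0.001, 0.694, -0.72]]
wrist_force: [0.0, -0.3, -4.9]
gripper_width: 0.0135
gripper_force: 45.0
lip [ 0.56504049 -0.2244455   0.13116847] tilt 43.941689888445296
scene [(0.9, array([261., 207.])), (0.63, array([269., 216.])), (0.6, array([244., 230.])), (0.54, array([243., 220.]))]
wrist [(0.81, array([  0., 306.])), (0.6, array([112., 212.])), (0.57, array([ 96., 251.])), (0.21, array([249., 145.]))]
```

View pics/s5.png

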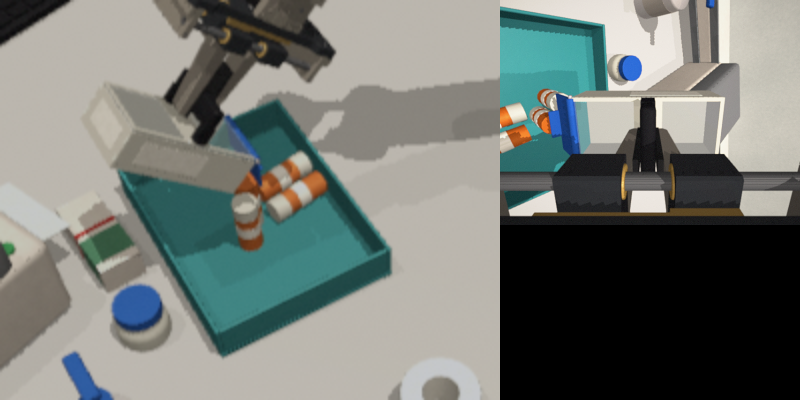

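The wrist view shows the caddy box empty through its clear roof; two vials lie, one stands at (248,220), and a fourth is near (245,185) just below the flap. Lifting 3 cm more to be sure it is free.

```bash
python3 -m crank '[[[0,0.7,-0.7],[0,0,0],0],[[0,1.4,-1.4],[0,0,0],0],[[0,2.1,-2.1],[0,0,0],0],[[0,2.1,-2.1],[0,0,0],0],[[0,2.1,-2.1],[0,0,0],0],[[0,2.1,-2.1],[0,0,0],0]]'; python3 - <<'E'
from h import *
s=r.state();R=np.array(s["tcp_rot"]);print("lip",s["tcp_pos"]+R@[0,-.08,.081],"tilt",np.degrees(np.arccos(-R[2,2])))
a=camera("scene");b=camera("wrist")
cv2.imwrite("pics/s6.png",np.hstack([cv2.resize(a["img"][150:270,180:310],(433,400)),cv2.resize(b["img"][150:390,0:220],(366,400))]))
o=np.array([.536,-.215,0]);y=np.radians(-15);u=np.array([np.cos(y),np.sin(y),0]);v=np.array([-u[1],u[0],0])
for k,c in(("scene",a),("wrist",b)):
  for h in spot_point(k,"vial1"):
    p=onz(c,h["xy"],.03)-o; print(k,round(h["score"],2),np.round(h["xy"]),"tray xy",np.round([p@u,p@v],3))
E
```

```text
t: 13.05
tcp_pos: [0.5669, -0.2249, 0.2748]
tcp_rot: [[0.254, 0.696, 0.671], [0.967, -0.183, -0.176], [0.0, 0.694, -0.72]]
wrist_force: [-0.2, -0.2, -5.2]
gripper_width: 0.0135
gripper_force: 45.0
lip [ 0.56552774 -0.22455591  0.16098948] tilt 43.947327717853994
scene 0.83 [260. 205.] tray xy [-0.059 -0.044]
scene 0.83 [270. 220.] tray xy [-0.058  0.008]
scene 0.76 [245. 230.] tray xy [0.009 0.006]
scene 0.62 [244. 219.] tray xy [-0.005 -0.027]
wrist 0.81 [ 85. 245.] tray xy [ 0.    -0.017]
wrist 0.71 [ 98. 205.] tray xy [0.014 0.015]
```

View pics/s6.png

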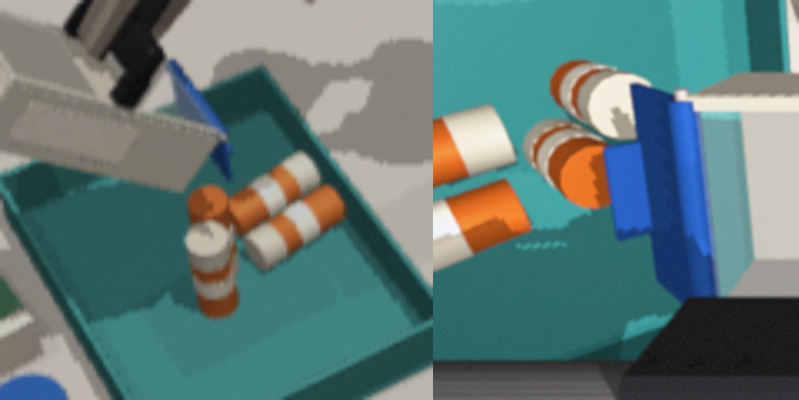

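All four are out: two lie, two stand upright side by side (left panel (210,240)), all well within the tray. Levelling in place.

```bash
python3 -m crank '[[[0,0,0],[5,0,0],0],[[0,0,0],[10,0,0],0],[[0,0,0],[16,0,0],0],[[0,0,0],[22,0,0],0],[[0,0,0],[28,0,0],0],[[0,0,0],[34,0,0],0],[[0,0,0],[40,0,0],0],[[0,0,0],[44,0,0],0],[[0,0,0],[44,0,0],0],[[0,0,0],[44,0,0],0]]'; python3 - <<'E'
from h import *
goal([.5081,.2537,.19],-11.7)
E
```

```text
t: 14.25
tcp_pos: [0.5676, -0.2252, 0.275]
tcp_rot: [[0.254, 0.967, 0.002], [0.967, -0.254, 0.0], [0.001, 0.002, -1.0]]
wrist_force: [0.5, -0.6, -5.2]
gripper_width: 0.0134
gripper_force: 45.0
t 14.25 shift cm [ 44.8  -17.93   8.49] turn [ 0.1 -0.  -3. ]
```

```bash
python3 -m crank '[[[1.5,-0.6,0],[0,0,0],0],[[5,-2,0],[0,0,0],0],[[9,-3.6,0.5],[0,0,-0.5],0],[[13,-5.2,1.5],[0,0,-1],0],[[17,-6.8,2.5],[0,0,-1.5],0],[[21,-8.4,3.5],[0,0,-2],0],[[25,-10,4.5],[0,0,-2],0],[[29,-11.6,5.5],[0,0,-2.5],0],[[33,-13.2,6.5],[0,0,-3],0],[[37,-14.8,7.5],[0,0,-3],0],[[41,-16.4,8],[0,0,-3],0],[[44.8,-17.9,8.5],[0,0,-3],0]]' && python3 -m crank '[[[0,0,0],[0,0,0],0],[[0,0,0],[0,0,0],0],[[0,0,0],[0,0,0],0],[[0,0,0],[0,0,0],0]]'; python3 - <<'E'
from h import *
goal([.5085,.2537,.0845],-11.7)
E
```

```text
t: 15.45
tcp_pos: [0.506, 0.256, 0.1906]
tcp_rot: [[0.203, 0.979, 0.001], [0.979, -0.203, 0.001], [0.002, 0.001, -1.0]]
wrist_force: [0.7, 0.3, -4.7]
gripper_width: 0.0139
gripper_force: 45.0
t: 15.85
tcp_pos: [0.508, 0.2527, 0.1908]
tcp_rot: [[0.205, 0.979, 0.001], [0.979, -0.205, 0.0], [0.0, 0.001, -1.0]]
wrist_force: [0.6, -0.4, -4.5]
gripper_width: 0.014
gripper_force: 45.0
t 15.85 shift cm [ 0.11  0.02 10.63] turn [ 0.  -0.  -0.1]
```

```bash
python3 -m crank '[[[0.1,0,2],[0,0,0],0],[[0.1,0,5],[0,0,0],0],[[0.1,0,8],[0,0,0],0],[[0.1,0,9.5],[0,0,0],0],[[0.1,0,10.2],[0,0,0],0],[[0.1,0,10.5],[0,0,0],0],[[0.1,0,10.7],[0,0,0],0],[[0.1,0,10.7],[0,0,0],0],[[0.1,0,10.7],[0,0,0],0],[[0.1,0,10.7],[0,0,0],0]]'
```

```text
t: 16.85
tcp_pos: [0.5086, 0.2548, 0.0843]
tcp_rot: [[0.203, 0.979, 0.002], [0.979, -0.203, 0.001], [0.001, 0.001, -1.0]]
wrist_force: [-0.2, 1.5, -2.9]
gripper_width: 0.0134
gripper_force: 45.0
```

```bash
python3 -m crank '[[[0,0,0.1],[0,0,0],0],[[0,0,0.1],[0,0,0],0],[[0,0,0.1],[0,0,0],30],[[0,0,0.1],[0,0,0],100],[[0,0,0.1],[0,0,0],100],[[0,0,0.1],[0,0,0],100],[[0,0,0.1],[0,0,0],100],[[0,0,0.1],[0,0,0],100],[[0,0,0.1],[0,0,0],100],[[0,0,0.1],[0,0,0],100],[[0,0,0.1],[0,0,0],100]]' && python3 -m crank '[[[0,0,-2],[0,0,0],100],[[0,0,-5],[0,0,0],100],[[0,0,-9],[0,0,0],100],[[0,0,-14],[0,0,0],100],[[0,0,-18],[0,0,0],100],[[0,0,-18],[0,0,0],100],[[0,0,-18],[0,0,0],100],[[0,0,-18],[0,0,0],100]]'; python3 - <<'E'
from h import *
a=camera("scene");b=camera("top")
cv2.imwrite("pics/s7.png",np.hstack([cv2.resize(a["img"][150:420,140:490],(480,370)),cv2.resize(b["img"][140:300,340:500],(320,320),None) if 0 else cv2.resize(b["img"][140:325,340:500],(320,370))]))
E
```

```text
t: 17.95
tcp_pos: [0.508, 0.2546, 0.0824]
tcp_rot: [[0.203, 0.979, 0.0], [0.979, -0.203, 0.0], [0.0, 0.0, -1.0]]
wrist_force: [-0.1, -0.5, 0.0]
gripper_width: 0.0835
gripper_force: 0.0
t: 18.75
tcp_pos: [0.5071, 0.2543, 0.2605]
tcp_rot: [[0.203, 0.979, -0.003], [0.979, -0.203, -0.001], [-0.001, -0.003, -1.0]]
wrist_force: [0.3, 0.0, -0.3]
gripper_width: 0.0919
gripper_force: 0.0
```

View pics/s7.png

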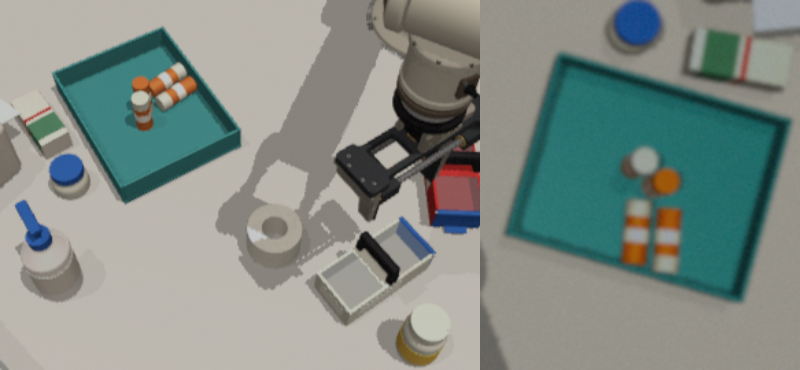

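The caddy stands empty and upright at (375,265) with its flap shut, and the gripper is clear. All four vials are in the tray (right panel: two standing at (645,160) and (665,182), two lying at (637,232) and (668,240)), and the bystanders are in place.

```bash
python3 -c "
from plant import finish_job
print(finish_job())"
```

```text
the job is handed in; nothing more can be done
None
```

I emptied all four vials into the teal tray (two lie flat, two stand on end), set the empty white caddy back upright where it stood and let go, left the bystanders in place, and handed the job in; no verdict came back.

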